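# Swap the jar and the boxed chocolates in the stall display

## Task

Swap the flat box of chocolates and the small jar: the box must end up standing upright on one of its short ends in the wooden display stand, between the cheeks and with its broad face flat and snug against the back panel, and the jar must stand centred on the round riser where the box was lying. Keep the jar upright all along and leave everything else on the counter where it is.

Things in the scene. Friction and masses are not known exactly. Their poses are not given: they have to be found in the camera images.
- box: the boxed chocolates: a flat, plain cardboard carton with a paper band round its middle, 130 x 66 x 28 mm, about 0.15 to 0.31 kg. Origin at its centre; x along the 130 mm length, y along the 66 mm width, z through the 28 mm thickness. Starts lying flat on the riser, overhanging it. It stands unaided on either 66 x 28 mm end.
- jar: the small jar of chocolates with a steel lid: 60 mm in diameter, 120 mm high, about 0.25 to 0.5 kg. Origin at the centre of its underside, z up. At the start it stands in the display stand, in front of the back panel.
- stand: fixed wooden display stand. Origin: centre of the underside of its base plate (120 along x, 110 along y, 8 mm thick); z up. Back panel, 8 mm thick, across the -x end of the plate, top 68 mm above the counter; +x is the open front, away from the robot. Two cheeks, 6 mm thick, tops 38 mm above the counter, run 50 mm forward from the panel, 86 mm clear between them.
- stand_seat (a point): on the stand's base plate, 8 mm above the counter, at the foot of the back panel's front face, midway between the cheeks; axes as the stand's. A box standing on end flat against the panel has its centre at x = +14 mm, z = +65 mm from here.
- riser_top (a point): centre of the top of the fixed round wooden riser, 58 mm in diameter and 25 mm high; narrower than the box, so fingers pass down beside it.
- bowl: bystander, loose: white ceramic sample bowl, 100 mm across, 40 mm high. Origin at the centre of its underside.
- tin: bystander, loose: flat round steel tin, 64 mm across, 30 mm high. Origin at the centre of its underside.
- bigjar: bystander, loose: large jar of white sweets, 86 mm across, 170 mm high. Origin at the centre of its underside.
- can: bystander, loose: steel can, 80 mm across, 100 mm high. Origin at the centre of its underside.
- card: bystander, loose: blank card holder: wooden foot 35 x 70 mm with an upright card, 64 mm high overall. Origin at the centre of its underside.
- bar: bystander, loose: thin paper-wrapped slab lying flat, 150 x 70 x 12 mm. Origin at the centre of its underside.
- scoop: bystander, loose: long steel spoon with a black handle, 200 mm, lying flat along its x axis near the scales on the robot's right.
Mind the look-alikes: they are no part of the job. Leave any red look-alike of the jar alone. What is shaped like the box but yellow is not meant.

How it is judged:
At the end, for the whole second after the job is handed in: Box on a short end on the stand's plate, upright within 0.05 rad, broad face within 0.08 rad of the panel's and 4 mm from it, within 13 mm of the middle between the cheeks; jar upright on the riser, centred within 14 mm; both at rest (angle between the x axis of box and the z axis of stand_seat, either way round below 0.05 rad and angle between the z axis of box and the x axis of stand_seat, either way round below 0.08 rad and x of box in the frame of stand_seat between 0.01 and 0.0185 m and y of box in the frame of stand_seat between -0.013 and 0.013 m and z of box in the frame of stand_seat between 0.061 and 0.069 m and horizontal distance between jar and riser_top below 0.014 m and z of jar in the frame of riser_top between -0.004 and 0.004 m and angle between jar's own z axis and vertical below 0.05 rad and linear speed of each of box, jar below 0.02 m/s and angular speed of box below 0.1 rad/s); the robot touches nothing.
It fails at once if the small jar is tipped more than 30 degrees (angle between jar's own z axis and vertical above 0.52 rad).
It fails at once if a bystander is shifted by more than 30 mm or knocked over (distance of any of bowl, tin, bigjar, can, card, bar, scoop from where it was at the start of the episode above 0.03 m or angle between any of bowl, tin, bigjar, can, card, bar, scoop's own z axis and vertical above 0.5 rad).
It also fails if it takes over 72 s, if anything falls off the work surface, if the arm or the gripper's body presses on something with over 40 N, if the wrist force passes 120 N, or if a joint passes its speed limit or range.

## Robot

A 6-joint arm with a two-finger parallel gripper is mounted at the origin on the work surface. World frame = base frame: x ahead of the robot, y to its left, z up, the work surface at z = 0. Lengths are in m, angles in rad, forces in N, time in s.
With the tool pointing down it reaches from about 0.35 to 0.85 m from the base axis. Payload 8.1 kg.
Tool frame: the origin (TCP) lies midway between the tips of the shut fingers; the grasp point (between the pads) lies arm.grip_point_offset behind it (arm.grip_point_offset is the distance from the TCP to the grasp point, in m); z points along the fingers, y is the line along which they close (so a half turn about z gives the same grasp; the last joint's range is limited). The gripper opens to 93 mm and grips with 3 to 60 N. Pads are 15 mm wide; open, the fingers measure 128 mm over their backs; the gripper's body (75 mm by 188 mm) begins 65 mm behind the grasp point.
Start: joints at [-1.335, 0.13, 1.488, -0, 1.523, -0.085], TCP at [0.189, -0.569, 0.219] pointing down, gripper open.
Joint ranges: [-2.96, 2.96], [-0.89, 2.26], [0.02, 2.5], [-1.34, 4.48], [0, 2.73], [-2.66, 2.66]. Speed limits (rad/s): [2.39, 2.39, 2.79, 3.14, 3.14, 3.14].

## Interface

Orientations are given as a unit quaternion [x, y, z, w].
In Python, from workcell import arm gives the robot as it stands.
- The arm moves only by the tool send_rows, never from a script. Its argument "increments" is a list that holds one entry, the list of rows, each a list of 6 numbers: the shift along the tool's x, y, z each as a share of 0.04 m, from -1 to 1, then the turn, a rotation vector about the tool's x, y, z each as a share of pi/4 rad, from -1 to 1. In form: [[[dx, dy, dz, rx, ry, rz], ...]]. A call has 1 to 12 rows; each row shifts and turns the commanded pose from where the row before left it, along the tool's axes as they then stand; what a row does not reach is not made up. A row lasts 1/10 s, in which the tool goes at most 50 mm and 8.59 degrees, less where a joint would pass 70% of its speed; a pose out of reach is approached as far as the arm can. A call with a number of a shift or a turn outside -1 to 1 is refused whole. A call with a gripper value outside its range is refused whole. "fingers" is the opening, from 0 (shut) to 1 (fully open), set as the call begins (left out, the last holds). The fingers move at their own pace and stop on an object; the grip force is fixed at half the most. Time passes only in rows, so rows that do not move let the fingers close. It gives the time, the measured TCP pose, the force, the opening and the grip force at its end, in the units of the state.
- arm.state(): the state, without advancing time (a new reading comes with each control period).
- arm.camera(name): name is "scene" or "side" or "wrist"; returns the picture (384x512x3 uint8, blue, green, red); there is no depth.
- arm.camera_model(name): a dict with "fx", "fy", "cx", "cy" (pixels), "rvec" (rotation vector, rad) and "tvec" (3), from world to camera coordinates, as OpenCV has them; the wrist camera has in their place "T_tool_cam" (4x4, takes a point from camera to tool coordinates, whose origin is the TCP and whose axes are the flange's). Camera axes: x right, y down, z forward; pixel columns grow to the right and rows downward; lengths in m; the calibration is good to about 2 mm. A picture is of the moment at which its call begins: read the wrist's pose just before it. camera_model takes no time and is no camera call.
- arm.finish_job(): hands the job in; it is judged then, once.
The state is a dict: "time": time; "qpos": joint angles; "qd": joint speeds; "joint_efforts": joint torques, N m; "tcp_pos": TCP position; "eef_rot": TCP orientation; "contact_force": force on the tool from outside, world axes, zero at the start; "moment": the same for the moment, N m; "gripper_width": opening from 0.0 (shut) to 1.0 (fully open); "gripper_force": force on a finger pad.
Only numpy, scipy, OpenCV 4.12 (cv2) and the standard library are available. Lean on these libraries where they do the work, as an engineer would, in place of code of your own. Each camera call takes 0.05 s, during which the arm holds its last target. There are 200 camera calls.

## Working session

There is one attempt and no reset: what is moved stays moved. The work goes in short steps, Python scripts to look and compute and a tool call to move; the robot and the scene stay as the last step left them, time stands still between calls to the robot, and variables do not carry over. Pictures are saved under pics/ and viewed, at most 10 in all, crops included, and the job is handed in when it is done.

Besides the shell and the picture viewer there is one more tool, called after ">>>" as name(argument=value, ...), one argument or row to a line, values as JSON. send_rows: Moves the arm, as the interface text tells. Shift numbers are shares of 0.04 m and turn numbers shares of pi/4 rad, none past 1 either way. Its arguments: {"type":"object","properties":{"increments":{"type":"array","items":{"type":"array","items":{"type":"array","items":{"type":"number"}}}},"fingers":{"type":"number"}},"required":["increments"]}

```bash
ls; mkdir -p pics; cat > shot.py <<'E'
import cv2,sys
from workcell import arm
E
python3 - <<'E'
from workcell import arm
import cv2,numpy as np
s=arm.state();print(s['time'],s['tcp_pos'],s['eef_rot'],arm.grip_point_offset)
for n in ("scene","side","wrist"):
    im=arm.camera(n);cv2.imwrite(f'pics/{n}0.png',im)
    print(n,arm.camera_model(n))
a=cv2.imread('pics/scene0.png');b=cv2.imread('pics/side0.png')
cv2.imwrite('pics/v_scene.png',cv2.resize(a,(800,600),interpolation=cv2.INTER_CUBIC))
cv2.imwrite('pics/v_side.png',cv2.resize(b,(800,600),interpolation=cv2.INTER_CUBIC))
E
```

```text
pics
0.0 [ 0.18907175 -0.5688371   0.21759121] [ 9.87165011e-01  1.59700991e-01 -8.32379536e-05 -9.09485304e-04] 0.0188
scene {'fx': 362.6281853550049, 'fy': 362.6281853550049, 'cx': 257.44315764402967, 'cy': 193.41057619822104, 'rvec': array([ 1.93669605,  1.21772956, -0.62356251]), 'tvec': array([-0.20183289, -0.20483244,  1.38445199])}
side {'fx': 488.0862156180137, 'fy': 488.0862156180137, 'cx': 252.80602538652954, 'cy': 192.53899184505127, 'rvec': array([ 0.14917915, -2.93221998,  1.04288359]), 'tvec': array([0.47963791, 0.05791409, 1.37912902])}
wrist {'fx': 265.70190586716046, 'fy': 265.70190586716046, 'cx': 255.97030768053628, 'cy': 186.9939028452909, 'T_tool_cam': array([[-5.18379124e-04, -9.70257835e-01, -2.42073263e-01,
         6.66133213e-02],
       [ 9.99999824e-01, -5.72489343e-04,  1.53190143e-04,
        -6.45780868e-04],
       [-2.87218300e-04, -2.42073141e-01,  9.70257961e-01,
        -1.65292274e-01],
       [ 0.00000000e+00,  0.00000000e+00,  0.00000000e+00,
         1.00000000e+00]])}
```

View pics/v_scene.png

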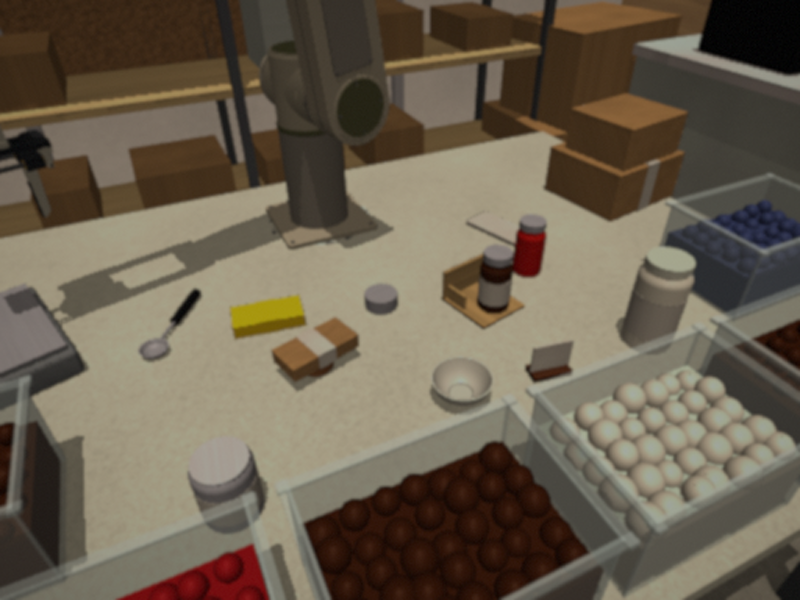

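View pics/v_side.png

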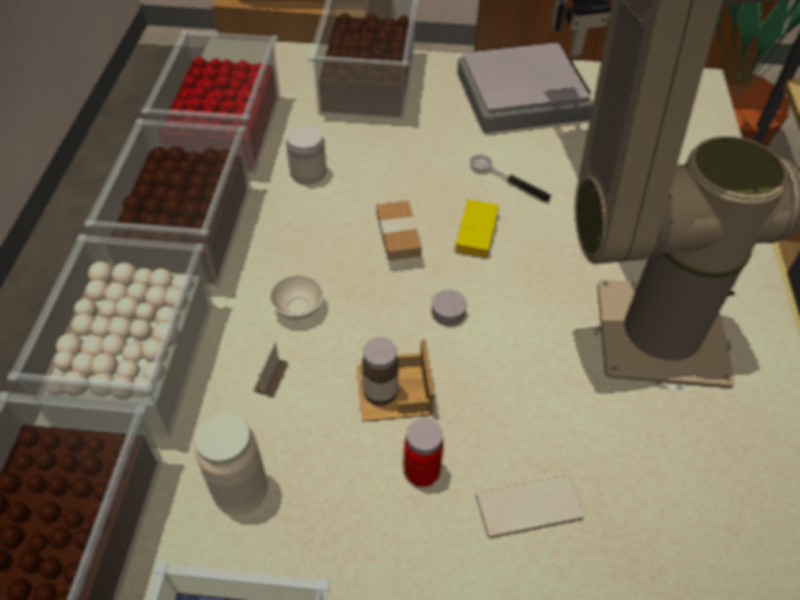

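The scene view shows the box at about (316,350) and the stand with the jar at about (485,285), both in the 800x600 view. In the side view the box is at (400,230) and the jar and stand at (390,380). I'll enlarge both crops.

```bash
python3 - <<'E'
import cv2,numpy as np
a=cv2.imread('pics/scene0.png');b=cv2.imread('pics/side0.png')
# crops 80x60 ->400x300 (x5)
def c(im,x,y): return cv2.resize(im[y:y+60,x:x+80],(400,300),interpolation=cv2.INTER_CUBIC)
print
v=np.vstack([np.hstack([c(a,163,195),c(a,270,152)]),np.hstack([c(b,220,120),c(b,210,212)])])
v=np.clip(v*1.5,0,255).astype(np.uint8)
cv2.imwrite('pics/v_crops.png',v)
E
```

```text
(no output)
```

View pics/v_crops.png

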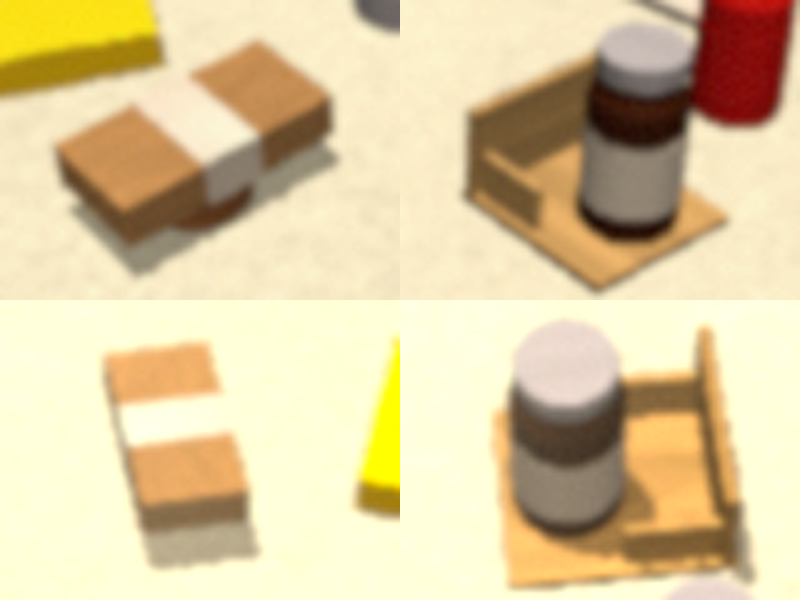

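Read-offs, in pixels of the x5 crops:
- **Box top corners:** scene (57,148), (258,40), (330,98), (125,210); side (208,343), (246,487), (140,502), (105,355).
- **Stand plate corners:** scene (465,195), (600,290), (728,217); side (497,412), (512,586).
- **Jar lid centre:** scene (645,42), side (567,367).

```bash
cat > geo.py <<'E'
import cv2,numpy as np
from scipy.optimize import least_squares
from workcell import arm
M={n:arm.camera_model(n) for n in("scene","side")}
def K(m): return np.array([[m['fx'],0,m['cx']],[0,m['fy'],m['cy']],[0,0,1]])
def proj(n,P):
    m=M[n];return cv2.projectPoints(np.float64(P).reshape(-1,3),m['rvec'],m['tvec'],K(m),None)[0][:,0]
OFF={('scene','b'):(163,195,0,0),('scene','s'):(270,152,400,0),('side','b'):(220,120,0,300),('side','s'):(210,212,400,300)}
def px(n,k,uv):
    x,y,a,b=OFF[n,k];return np.array([x+(uv[0]-a+.5)/5-.5,y+(uv[1]-b+.5)/5-.5])
def tri(p1,p2):
    f=lambda X:np.r_[proj('scene',X)[0]-p1,proj('side',X)[0]-p2]
    r=least_squares(f,[.5,0,.05]);return r.x,np.abs(r.fun).max()
def rot(t):c,s=np.cos(t),np.sin(t);return np.array([[c,-s,0],[s,c,0],[0,0,1]])
E
python3 - <<'E'
from geo import *
np.set_printoptions(precision=4,suppress=True)
sc=[(57,148),(258,40),(330,98),(125,210)];si=[(208,343),(246,487),(140,502),(105,355)]
S=[px('scene','b',p) for p in sc];D=[px('side','b',p) for p in si]
T=[tri(a,b) for a,b in zip(S,D)];[print('box',t) for t in T]
L=np.array([[-65,-33,0],[65,-33,0],[65,33,0],[-65,33,0]])/1000
L=L[:, :]
# A(-y,-x) B(+y,-x) C(+y,+x) D(-y,+x): box x ~ +y
def f(p):
    P=L*np.array([1,-1,1])@rot(p[3]).T+p[:3]
    return np.r_[(proj('scene',P)-S).ravel(),(proj('side',P)-D).ravel()]
r=least_squares(f,[*np.mean([t[0] for t in T],0),np.pi/2]);print('BOX top xyz yaw',r.x,np.abs(r.fun).round(2))
# stand
pts=[('scene',(465,195),(-60,-55,0)),('scene',(600,290),(60,-55,0)),('scene',(728,217),(60,55,8)),('scene',(468,112),(-60,-55,68)),
('side',(497,412),(60,-55,8)),('side',(512,586),(60,55,0)),('side',(705,328),(-56,-55,68))]
def g(p):
    o=[]
    for n,uv,l in pts: o+=list(proj(n,np.array(l)/1000@rot(p[2]).T+[p[0],p[1],p[3]])[0]-px(n,'s',uv))
    return o
r=least_squares(g,[.5,.1,0,0]);print('STAND x y yaw z',r.x,np.round(r.fun,2))
print('panel top',tri(px('scene','s',(468,112)),px('side','s',(705,328))))
print('lid',tri(px('scene','s',(645,42)),px('side','s',(567,367))))
print('jarbot',tri(px('scene','s',(632,215)),px('side','s',(568,500))))
s=.64
for n,a,b in [('tin',(381,292),(449,300)),('yellow',(267,305),(479,215)),('red',(531,225),(424,433)),('bowl',(462,370),(297,288)),('card',(552,345),(270,352)),('can',(222,455),(306,137)),('bigjar',(669,265),(222,437)),('scoopend',(196,293),(549,197))]:
    print(n,tri(np.array(a)*s,np.array(b)*s))
E
```

```text
box (array([ 0.4814, -0.2407,  0.05  ]), np.float64(0.5513571877367838))
box (array([ 0.4475, -0.1191,  0.0532]), np.float64(0.24455917017579054))
box (array([ 0.5087, -0.1015,  0.0518]), np.float64(0.30754468350392017))
box (array([ 0.5433, -0.2226,  0.0515]), np.float64(0.3271954085901143))
BOX top xyz yaw [ 0.4952 -0.1709  0.0516  1.8546] [1.24 0.57 0.   0.32 0.51 0.43 0.64 0.38 0.47 0.25 0.48 1.01 0.37 0.92
 0.79 0.06]
STAND x y yaw z [ 0.4667  0.1734  0.2061 -0.0007] [-0.9   0.42 -0.81  1.    0.53 -0.83 -0.84 -1.42 -1.11 -0.32 -0.81  1.82
  0.61 -0.16]
panel top (array([0.4247, 0.1073, 0.0654]), np.float64(0.030299701082867614))
lid (array([0.4885, 0.1834, 0.1277]), np.float64(0.18535931086324808))
jarbot (array([0.4896, 0.1849, 0.0077]), np.float64(0.22015393370014635))
tin (array([ 0.3866, -0.0071,  0.0325]), np.float64(0.8244082261471988))
yellow (array([ 0.3414, -0.2166,  0.0428]), np.float64(1.6293766744586549))
red (array([0.4102, 0.311 , 0.1097]), np.float64(0.6767014048623423))
bowl (array([0.6603, 0.0113, 0.054 ]), np.float64(0.8451803910232627))
card (array([0.6796, 0.1625, 0.0636]), np.float64(1.7957530395529773))
can (array([ 0.7026, -0.3538,  0.0989]), np.float64(0.44540781287943787))
bigjar (array([0.689 , 0.3736, 0.1588]), np.float64(0.6206895120029117))
scoopend (array([ 0.1936, -0.3258,  0.0072]), np.float64(0.8391999121059683))
```

```bash
cat >> geo.py <<'E'
from scipy.spatial.transform import Rotation as Ro
H=np.radians(11.8)
def tool(head,pitch=0):
    """tool down, x heading head; pitch>0 tips z toward +x heading"""
    return Ro.from_euler('z',head)*Ro.from_euler('x',np.pi)*Ro.from_euler('y',pitch)
def plan(p1,R1,n,p0=None,R0=None):
    s=arm.state()
    if p0 is None:p0,R0=np.array(s['tcp_pos']),Ro.from_quat(s['eef_rot'])
    rv=(R0.inv()*R1).as_rotvec()/n
    A=sum(Ro.from_rotvec(rv*k).as_matrix() for k in range(n))
    d=np.linalg.solve(A,R0.inv().apply(np.array(p1)-p0))
    row=np.r_[d/.04,rv/(np.pi/4)].round(3)
    print(n,'x',row.tolist(),'deg/row %.1f'%np.degrees(np.linalg.norm(rv)));return row
E
python3 - <<'E'
from geo import *
R=tool(H);print(tool(H,.5).apply([0,0,1]))
plan([.43,-.18,.32],R,12)
E
```

```text
[ 0.46929403  0.09804063 -0.87758256]
12 x [0.699, -0.649, -0.212, -0.0, -0.0, 0.012] deg/row 0.5
```

>>> send_rows(
  increments=[
    [[0.7,-0.65,-0.21,0,0,0.012],[0.7,-0.65,-0.21,0,0,0.012],[0.7,-0.65,-0.21,0,0,0.012],[0.7,-0.65,-0.21,0,0,0.012],[0.7,-0.65,-0.21,0,0,0.012],[0.7,-0.65,-0.21,0,0,0.012],[0.7,-0.65,-0.21,0,0,0.012],[0.7,-0.65,-0.21,0,0,0.012],[0.7,-0.65,-0.21,0,0,0.012],[0.7,-0.65,-0.21,0,0,0.012],[0.7,-0.65,-0.21,0,0,0.012],[0.7,-0.65,-0.21,0,0,0.012]],
  ],
  fingers=1,
)

```text
time: 1.35
tcp_pos: [0.4306, -0.178, 0.3197]
eef_rot: [0.995, 0.103, -0.0, 0.0]
contact_force: [0.9, -0.5, 0.6]
gripper_width: 1.0
gripper_force: 0.0
```

```bash
cat >> geo.py <<'E'
def wshot(name):
    s=arm.state();im=arm.camera('wrist');cv2.imwrite(f'pics/{name}.png',im)
    np.savez(f'pics/{name}.npz',p=s['tcp_pos'],q=s['eef_rot']);print(name,s['time'],s['tcp_pos'],s['eef_rot'],s['qpos']);return im
def wproj(name,P):
    z=np.load(f'pics/{name}.npz');m=arm.camera_model('wrist');T=np.eye(4);T[:3,:3]=Ro.from_quat(z['q']).as_matrix();T[:3,3]=z['p']
    C=np.linalg.inv(T@m['T_tool_cam']);P=np.float64(P).reshape(-1,3)@C[:3,:3].T+C[:3,3]
    return P[:,:2]/P[:,2:]*[m['fx'],m['fy']]+[m['cx'],m['cy']]
E
python3 - <<'E'
from geo import *
wshot('w1')
plan([.41,.14,.33],tool(H),9)
E
```

```text
w1 1.35 [ 0.43059783 -0.17801273  0.31965984] [ 9.94633286e-01  1.03463159e-01 -2.26330169e-05  1.58228959e-05] [-5.02076365e-01 -2.55427212e-01  1.67604137e+00 -5.23779891e-05
  1.72099769e+00  8.61414838e-01]
9 x [0.117, -0.867, -0.024, -0.0, -0.001, 0.001] deg/row 0.0
```

>>> send_rows(
  increments=[
    [[0.117,-0.867,-0.024,0,0,0],[0.117,-0.867,-0.024,0,0,0],[0.117,-0.867,-0.024,0,0,0],[0.117,-0.867,-0.024,0,0,0],[0.117,-0.867,-0.024,0,0,0],[0.117,-0.867,-0.024,0,0,0],[0.117,-0.867,-0.024,0,0,0],[0.117,-0.867,-0.024,0,0,0],[0.117,-0.867,-0.024,0,0,0],[0,0,0,0,0,0]],
  ],
)

```text
time: 2.4
tcp_pos: [0.4062, 0.1377, 0.3279]
eef_rot: [0.994, 0.106, -0.0, -0.001]
contact_force: [-0.4, -0.8, -0.4]
gripper_width: 1.0
gripper_force: 0.0
```

```bash
python3 - <<'E'
from geo import *
b=wshot('w2');a=cv2.imread('pics/w1.png')
# predicted positions
def show(n,P):print(n,wproj(n,P).round(0).tolist())
show('w1',[[.495,-.171,.052]]);show('w2',[[.4667,.1734,0],[.4885,.1834,.128]])
ca=wproj('w1',[.495,-.171,.04])[0];cb=wproj('w2',[.4667,.1734,.03])[0]
def c(im,q):
    x=int(np.clip(q[0]-80,0,352));y=int(np.clip(q[1]-120,0,144));print(x,y);return cv2.resize(im[y:y+240,x:x+160],(400,600),interpolation=cv2.INTER_CUBIC)
v=np.hstack([c(a,ca),c(b,cb)]);cv2.imwrite('pics/v_w12.png',np.clip(v*1.3,0,255).astype(np.uint8))
E
```

```text
w2 2.4 [0.40619496 0.13765945 0.32787925] [ 9.94379917e-01  1.05868518e-01 -2.12890054e-04 -6.25962020e-04] [ 2.05946178e-01 -3.58165084e-01  1.74340086e+00  1.31071394e-03
  1.75665554e+00  1.56484990e+00]
w1 [[260.0, 122.0]]
w2 [[244.0, 121.0], [236.0, 102.0]]
180 2
163 0
```

View pics/v_w12.png

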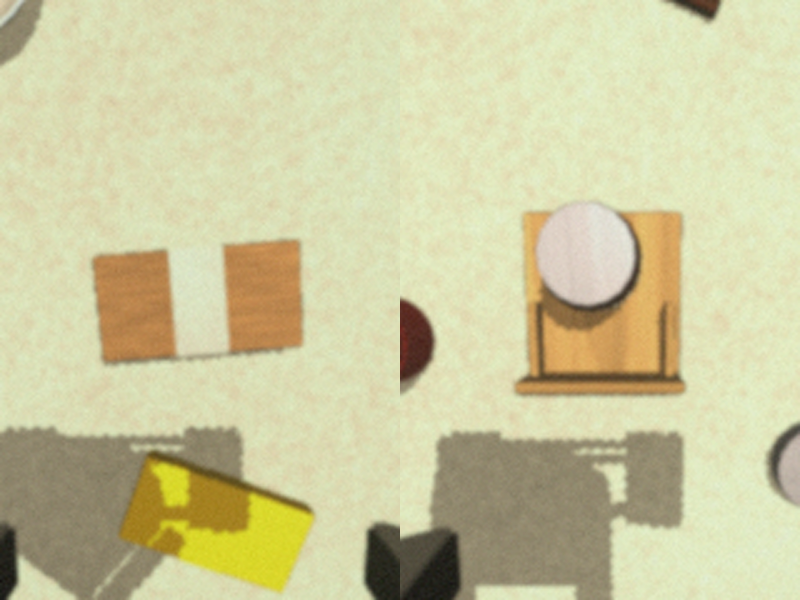

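Wrist views at x2.5: box top corners at (93,257), (300,240), (302,346), (103,362). Plate front corners are at (523,212) and (682,212), panel-top rear corners at (516,393) and (685,393), and the jar lid centre at (587,255).

```bash
python3 - <<'E'
from geo import *
np.set_printoptions(precision=4,suppress=True)
w=lambda u,v,x0,y0,a=0:np.array([x0+(u-a+.5)/2.5-.5,y0+(v+.5)/2.5-.5])
W=[w(*p,180,2) for p in[(302,346),(103,362),(93,257),(300,240)]] # A(-y,-x) B(+y,-x) C(+y,+x) D(-y,+x)
S=[px('scene','b',p) for p in[(57,148),(258,40),(330,98),(125,210)]];D=[px('side','b',p) for p in[(208,343),(246,487),(140,502),(105,355)]]
L=np.array([[-65,33,0],[65,33,0],[65,-33,0],[-65,-33,0]])/1000
def f(p,use=(1,1)):
    P=L@rot(p[3]).T+p[:3]
    return np.r_[(proj('scene',P)-S).ravel(),(proj('side',P)-D).ravel(),(wproj('w1',P)-W).ravel()]
r=least_squares(f,[.495,-.171,.052,1.85],loss='soft_l1');print('BOX',r.x,r.fun.round(2)[16:])
r=least_squares(lambda p:f(np.r_[p[:2],.053,p[2]])[16:],[.495,-.171,1.85]);print('BOX wrist only z=.053',r.x,r.fun.round(2))
pw=[((523,212),(60,55,8)),((682,212),(60,-55,8)),((516,393),(-60,55,68)),((685,393),(-60,-55,68))]
ps=[('scene',(465,195),(-60,-55,0)),('scene',(600,290),(60,-55,0)),('scene',(728,217),(60,55,8)),('scene',(468,112),(-60,-55,68)),
('side',(497,412),(60,-55,8)),('side',(512,586),(60,55,0)),('side',(705,328),(-56,-55,68))]
def gw(p):
    return np.ravel([wproj('w2',np.array(l)/1000@rot(p[2]).T+[p[0],p[1],0])[0]-w(*uv,163,0,400) for uv,l in pw])
def gs(p): return np.ravel([proj(n,np.array(l)/1000@rot(p[2]).T+[p[0],p[1],0])[0]-px(n,'s',uv) for n,uv,l in ps])
r=least_squares(gw,[.467,.173,.2]);print('STAND wrist',r.x,r.fun.round(2))
r=least_squares(lambda p:np.r_[gw(p),gs(p)],[.467,.173,.2],loss='soft_l1');print('STAND all',r.x,r.fun.round(2))
j=lambda X:np.r_[proj('scene',X)[0]-px('scene','s',(645,42)),proj('side',X)[0]-px('side','s',(567,367)),wproj('w2',X)[0]-w(587,255,163,0,400)]
r=least_squares(j,[.49,.18,.128]);print('LID',r.x,r.fun.round(2))
E
```

```text
BOX [ 0.4941 -0.1701  0.0507  1.8532] [ 0.81  0.28  0.27  0.01 -0.26 -0.41  0.15 -0.22]
BOX wrist only z=.053 [ 0.4938 -0.1698  1.853 ] [ 0.78  0.49 -0.16  0.24 -0.72 -0.39  0.12 -0.22]
STAND wrist [0.4685 0.1735 0.2122] [-0.25 -1.01  0.28 -1.06 -0.47  1.08  0.44  1.04]
STAND all [0.4678 0.1735 0.2109] [-0.28 -0.64  0.22 -0.6  -0.6   1.45  0.28  1.51 -0.72  0.48 -0.43  1.01
  0.8  -0.93 -0.65 -1.39 -1.6  -0.39 -1.12  1.76  0.1  -0.41]
LID [0.4894 0.1818 0.1274] [-0.16  0.52 -0.14 -0.62 -0.41  0.09]
```

```bash
sed -i 's/^H=.*/H=.211/' geo.py; python3 - <<'E'
from geo import *
plan([.489,.182,.16],tool(H),6)
E
```

```text
6 x [0.377, -0.116, 0.699, -0.0, 0.0, 0.0] deg/row 0.0
```

>>> send_rows(
  increments=[
    [[0.377,-0.116,0.7,0,0,0],[0.377,-0.116,0.7,0,0,0],[0.377,-0.116,0.7,0,0,0],[0.377,-0.116,0.7,0,0,0],[0.377,-0.116,0.7,0,0,0],[0.377,-0.116,0.7,0,0,0],[0,0,0,0,0,0],[0,0,0,0,0,0]],
  ],
)

```text
time: 3.25
tcp_pos: [0.4893, 0.1792, 0.1597]
eef_rot: [0.995, 0.103, -0.001, 0.0]
contact_force: [0.6, 0.4, 0.3]
gripper_width: 1.003
gripper_force: 0.0
```

```bash
python3 - <<'E'
from geo import *
s=arm.state();print(s['tcp_pos'],Ro.from_quat(s['eef_rot']).as_matrix()[:,0])
plan([.489,.182,.066],tool(H),5)
E
```

```text
[0.48930492 0.17919039 0.15967336] [ 0.97867945  0.20538076 -0.00229719]
5 x [0.002, -0.014, 0.468, 0.0, 0.001, -0.001] deg/row 0.1
```

>>> send_rows(
  increments=[
    [[0,-0.014,0.468,0,0,0],[0,-0.014,0.468,0,0,0],[0,-0.014,0.468,0,0,0],[0,-0.014,0.468,0,0,0],[0,-0.014,0.468,0,0,0],[0,0,0,0,0,0]],
  ],
)

```text
time: 3.85
tcp_pos: [0.4882, 0.1823, 0.0661]
eef_rot: [0.995, 0.103, -0.001, 0.0]
contact_force: [-0.5, -0.2, -0.2]
gripper_width: 0.999
gripper_force: 0.0
```

>>> send_rows(
  increments=[
    [[0,0,0,0,0,0],[0,0,0,0,0,0],[0,0,0,0,0,0],[0,0,0,0,0,0],[0,0,0,0,0,0],[0,0,0,0,0,0],[0,0,0,0,0,0],[0,0,0,0,0,0]],
  ],
  fingers=0,
)

```text
time: 4.65
tcp_pos: [0.4898, 0.1831, 0.0672]
eef_rot: [0.995, 0.104, 0.001, 0.0]
contact_force: [0.6, -3.0, 6.3]
gripper_width: 0.64
gripper_force: 30.0
```

```bash
python3 - <<'E'
from geo import *
R=tool(H);a=[.489,.1825,.0665];b=[.489,.1825,.13];c=[.53,0,.13];d=[.53,0,.0605]
plan(b,R,3,a,R);plan(c,R,7,b,R);plan(d,R,4,c,R)
E
```

```text
3 x [0.0, 0.0, -0.529, 0.0, 0.0, 0.0] deg/row 0.0
7 x [0.007, 0.668, 0.0, 0.0, 0.0, 0.0] deg/row 0.0
4 x [-0.0, -0.0, 0.434, 0.0, 0.0, 0.0] deg/row 0.0
```

>>> send_rows(
  increments=[
    [[0,0,-0.53,0,0,0],[0,0,-0.53,0,0,0],[0,0,-0.53,0,0,0],[0.007,0.45,0,0,0,0],[0.007,0.7,0,0,0,0],[0.007,0.8,0,0,0,0],[0.007,0.8,0,0,0,0],[0.007,0.8,0,0,0,0],[0.007,0.7,0,0,0,0],[0.007,0.4,0,0,0,0],[0,0,0.43,0,0,0],[0,0,0.43,0,0,0]],
  ],
)

```text
time: 5.85
tcp_pos: [0.5296, 0.0015, 0.0951]
eef_rot: [0.995, 0.103, 0.0, -0.0]
contact_force: [-0.4, 0.8, -3.5]
gripper_width: 0.636
gripper_force: 30.0
```

>>> send_rows(
  increments=[
    [[0,0,0.43,0,0,0],[0,0,0.43,0,0,0],[0,0,0,0,0,0],[0,0,0,0,0,0]],
  ],
)

```text
time: 6.25
tcp_pos: [0.5287, 0.0022, 0.0607]
eef_rot: [0.995, 0.104, -0.001, -0.0]
contact_force: [-0.3, 0.1, -2.8]
gripper_width: 0.639
gripper_force: 30.0
```

>>> send_rows(
  increments=[
    [[0,0,0.05,0,0,0],[0,0,0,0,0,0],[0,0,0,0,0,0]],
  ],
)

```text
time: 6.55
tcp_pos: [0.5296, 0.0017, 0.0596]
eef_rot: [0.995, 0.104, 0.0, -0.0]
contact_force: [0.1, 0.7, -4.4]
gripper_width: 0.64
gripper_force: 30.0
```

>>> send_rows(
  increments=[
    [[0,0,0.03,0,0,0],[0,0,0,0,0,0],[0,0,0,0,0,0]],
  ],
)

```text
time: 6.85
tcp_pos: [0.5294, 0.0016, 0.0581]
eef_rot: [0.995, 0.104, -0.0, -0.0]
contact_force: [-0.1, -0.5, -3.1]
gripper_width: 0.635
gripper_force: 30.0
```

>>> send_rows(
  increments=[
    [[0,0,0.03,0,0,0],[0,0,0,0,0,0],[0,0,0,0,0,0]],
  ],
)

```text
time: 7.15
tcp_pos: [0.5299, 0.0016, 0.0577]
eef_rot: [0.995, 0.104, 0.0, 0.0]
contact_force: [-3.0, -0.1, 5.7]
gripper_width: 0.641
gripper_force: 30.0
```

>>> send_rows(
  increments=[
    [[0,0,0,0,0,0],[0,0,0,0,0,0],[0,0,0,0,0,0],[0,0,0,0,0,0],[0,0,-0.5,0,0,0],[0,0,-0.8,0,0,0],[0,0,-0.9,0,0,0],[0,0,-0.9,0,0,0],[0,0,-0.9,0,0,0]],
  ],
  fingers=1,
)

```text
time: 8.05
tcp_pos: [0.5292, 0.0016, 0.2182]
eef_rot: [0.995, 0.104, -0.0, 0.0]
contact_force: [-0.5, 0.0, -0.3]
gripper_width: 1.0
gripper_force: 0.0
```

```bash
cat >> geo.py <<'E'
RB=tool(1.853,np.pi/4); zB=RB.apply([0,0,1])
G=np.array([.494,-.170,.039])-.022*np.array([np.cos(1.853),np.sin(1.853),0])
TB=G+.0188*zB
E
python3 - <<'E'
from geo import *
cv2.imwrite('pics/s1.png',arm.camera('scene'))
print(arm.state()['qpos'],TB,zB)
P=TB-.12*zB+[0,0,.08]
plan(P,RB,14);plan(TB-.1*zB,RB,3,P,RB)
E
```

```text
[-9.37456688e-02 -6.57928179e-02  1.67606775e+00 -1.58739853e-05
  1.52204357e+00  1.26928345e+00] [ 0.49642449 -0.178362    0.02570639] [-0.19691003  0.67913654 -0.70710678]
14 x [-0.435, 0.287, -0.134, 0.059, 0.054, -0.141] deg/row 7.3
3 x [-0.471, -0.0, 0.638, 0.0, 0.0, 0.0] deg/row 0.0
```

>>> send_rows(
  increments=[
    [[-0.435,0.287,-0.134,0.059,0.054,-0.141],[-0.435,0.287,-0.134,0.059,0.054,-0.141],[-0.435,0.287,-0.134,0.059,0.054,-0.141],[-0.435,0.287,-0.134,0.059,0.054,-0.141],[-0.435,0.287,-0.134,0.059,0.054,-0.141],[-0.435,0.287,-0.134,0.059,0.054,-0.141],[-0.435,0.287,-0.134,0.059,0.054,-0.141],[-0.435,0.287,-0.134,0.059,0.054,-0.141],[-0.435,0.287,-0.134,0.059,0.054,-0.141],[-0.435,0.287,-0.134,0.059,0.054,-0.141],[-0.435,0.287,-0.134,0.059,0.054,-0.141],[-0.435,0.287,-0.134,0.059,0.054,-0.141]],
  ],
)

```text
time: 9.3
tcp_pos: [0.4918, -0.2304, 0.1978]
eef_rot: [0.655, 0.674, 0.204, -0.275]
contact_force: [0.8, -0.1, 0.4]
gripper_width: 1.0
gripper_force: 0.0
```

>>> send_rows(
  increments=[
    [[-0.435,0.287,-0.134,0.059,0.054,-0.141],[-0.435,0.287,-0.134,0.059,0.054,-0.141],[0,0,0,0,0,0],[0,0,0,0,0,0],[0,0,0,0,0,0]],
  ],
)

```text
time: 9.8
tcp_pos: [0.5175, -0.2593, 0.1837]
eef_rot: [0.556, 0.738, 0.228, -0.307]
contact_force: [0.2, -0.3, 0.1]
gripper_width: 1.003
gripper_force: 0.0
```

```bash
python3 - <<'E'
from geo import *
s=arm.state();print(s['tcp_pos'],s['eef_rot'],RB.as_quat(),s['qpos'].round(2));print('want',TB-.12*zB+[0,0,.08])
plan(TB-.08*zB,RB,5);plan(TB,RB,4,TB-.08*zB,RB)
E
```

```text
[ 0.51746687 -0.25934031  0.18372196] [ 0.55564448  0.73815813  0.22805453 -0.30720176] [ 0.55491529  0.73866258  0.22985344 -0.30596406] [-0.78  0.73  0.99  0.41  2.1  -0.98]
want [ 0.5200537  -0.25985839  0.19055921]
5 x [-0.263, 0.013, 0.454, -0.001, 0.0, -0.001] deg/row 0.1
4 x [0.0, 0.0, 0.5, 0.0, 0.0, 0.0] deg/row 0.0
```

>>> send_rows(
  increments=[
    [[-0.263,0.013,0.454,0,0,0],[-0.263,0.013,0.454,0,0,0],[-0.263,0.013,0.454,0,0,0],[-0.263,0.013,0.454,0,0,0],[-0.263,0.013,0.454,0,0,0],[0,0,0,0,0,0],[0,0,0,0,0,0]],
  ],
)

```text
time: 10.5
tcp_pos: [0.512, -0.2329, 0.0835]
eef_rot: [0.555, 0.739, 0.228, -0.307]
contact_force: [-0.2, -0.0, 1.1]
gripper_width: 1.0
gripper_force: 0.0
```

```bash
python3 - <<'E'
from geo import *
im=wshot('w3');print(TB-.08*zB)
plan(TB,RB,4)
c=np.array([.494,-.170,0]);L=np.array([[-65,33],[65,33],[65,-33],[-65,-33]])/1000
P=np.c_[L,np.full(4,.053)]@rot(1.853).T+c
q=wproj('w3',P);print(q.round(0).tolist())
v=np.clip(im*1.4,0,255).astype(np.uint8)
cv2.polylines(v,[(q*16).astype(np.int32)],True,(255,0,0),1,cv2.LINE_AA,4);cv2.imwrite('pics/v_w3.png',cv2.resize(v,(800,600)))
E
```

```text
w3 10.5 [ 0.5120257  -0.23289749  0.08352668] [ 0.55521882  0.73852213  0.22817656 -0.30700584] [-0.7609404   0.76920086  1.1220011   0.38774378  1.93740804 -1.03280219]
[ 0.5121773  -0.23269293  0.08227494]
4 x [-0.003, 0.001, 0.51, -0.001, 0.0, -0.001] deg/row 0.1
[[213.0, 239.0], [224.0, 117.0], [289.0, 116.0], [300.0, 239.0]]
```

View pics/v_w3.png

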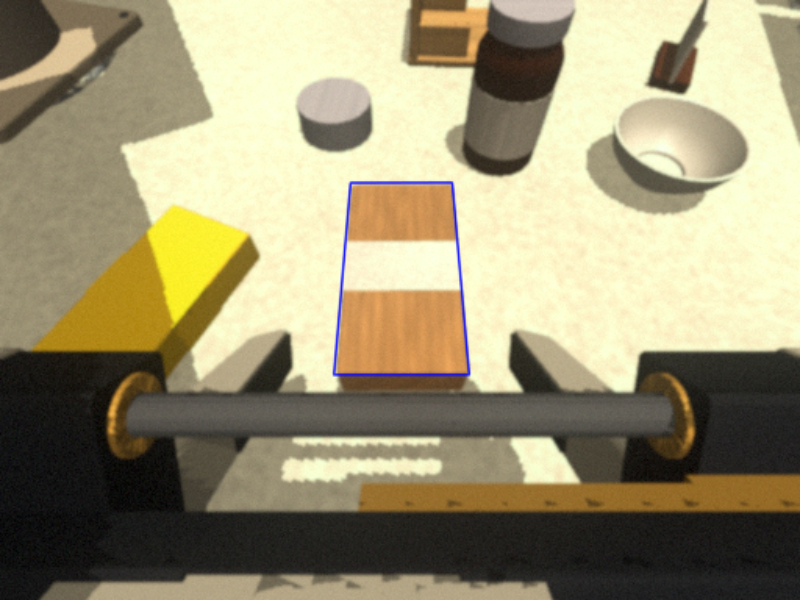

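The predicted box outline, corners (350,183) to (470,375), lies right on the box, and the fingers at x≈290 and x≈510 straddle it. The jar stands upright at its parking spot. I'll go in and grip.

>>> send_rows(
  increments=[
    [[0,0,0.51,0,0,0],[0,0,0.51,0,0,0],[0,0,0.51,0,0,0],[0,0,0.51,0,0,0],[0,0,0,0,0,0]],
  ],
)

```text
time: 11.05
tcp_pos: [0.4946, -0.176, 0.0234]
eef_rot: [0.555, 0.738, 0.228, -0.309]
contact_force: [-0.7, -0.2, 0.1]
gripper_width: 0.998
gripper_force: 0.0
```

>>> send_rows(
  increments=[
    [[0,0,0,0,0,0],[0,0,0,0,0,0],[0,0,0,0,0,0],[0,0,0,0,0,0],[0,0,0,0,0,0],[0,0,0,0,0,0],[0,0,0,0,0,0]],
  ],
  fingers=0,
)

```text
time: 11.75
tcp_pos: [0.4959, -0.1781, 0.024]
eef_rot: [0.555, 0.738, 0.228, -0.307]
contact_force: [2.1, -4.1, 6.0]
gripper_width: 0.706
gripper_force: 30.0
```

```bash
python3 - <<'E'
from geo import *
s=arm.state();p=np.array(s['tcp_pos']);R=Ro.from_quat(s['eef_rot']);print(p,TB,s['gripper_force'],s['qpos'].round(2),R.as_quat(),RB.as_quat())
# final
RF=tool(H,-np.pi/4)
seat=np.array([.4678,.1735,.008])+rot(H)@[-.052,0,0]
n=rot(H)@[1,0,0]
g=seat+.014*n+[0,0,.065+.022];TF=g+.0188*RF.apply([0,0,1]);print('seat',seat,'TF',TF,RF.as_quat(),np.degrees((RB.inv()*RF).magnitude()))
E
```

```text
[ 0.49593303 -0.17807818  0.02398553] [ 0.49642449 -0.178362    0.02570639] 29.99117821455002 [-0.72  0.74  1.3   0.4   1.79 -1.05] [ 0.55513914  0.73830961  0.22845792 -0.3074515 ] [ 0.55491529  0.73866258  0.22985344 -0.30596406]
seat [0.41695326 0.16260923 0.008     ] TF [0.41764398 0.16275718 0.08170639] [ 0.91874279  0.09728858 -0.38055573  0.04029825] 122.38269513991371
```

```bash
cat >> geo.py <<'E'
RF=tool(H,-np.pi/4);n=rot(H)@[1,0,0];TF=np.array([.4176,.1628,.0817])
E
python3 - <<'E'
from geo import *
s=arm.state();p=np.array(s['tcp_pos']);R=Ro.from_quat(s['eef_rot'])
b=p+[0,0,.22];plan(b,R,6)
plan(TF+.05*n+[0,0,.17],RF,17,b,R)
E
```

```text
6 x [0.649, -0.004, -0.648, 0.0, 0.0, 0.0] deg/row 0.0
17 x [0.526, -0.294, 0.091, -0.0, -0.088, 0.134] deg/row 7.2
```

>>> send_rows(
  increments=[
    [[0.3,0,-0.3,0,0,0],[0.6,0,-0.6,0,0,0],[0.65,0,-0.65,0,0,0],[0.65,0,-0.65,0,0,0],[0.65,0,-0.65,0,0,0],[0.65,0,-0.65,0,0,0],[0.4,0,-0.4,0,0,0],[0,0,0,0,0,0]],
  ],
)

```text
time: 12.55
tcp_pos: [0.4975, -0.1781, 0.248]
eef_rot: [0.555, 0.74, 0.228, -0.305]
contact_force: [0.7, 0.4, -1.6]
gripper_width: 0.708
gripper_force: 30.0
```

```bash
python3 - <<'E'
from geo import *
s=arm.state();print(s['gripper_width'],s['contact_force'],s['qpos'].round(2))
b=cv2.imwrite('pics/side_r.png',arm.camera('side'));cv2.imwrite('pics/scene_r.png',arm.camera('scene'));wshot('w4')
plan(TF+.05*n+[0,0,.17],RF,18)
E
```

```text
0.7076045084941142 [ 0.66809673  0.41564235 -1.60140942] [-0.72  0.49  1.2   0.45  2.1  -0.9 ]
w4 12.65 [ 0.49636672 -0.17732917  0.24346397] [ 0.55502401  0.73816162  0.22811899 -0.30826529] [-0.71950998  0.49598988  1.20481387  0.45208858  2.0975383  -0.90518861]
18 x [0.495, -0.28, 0.084, -0.001, -0.083, 0.126] deg/row 6.8
```

>>> send_rows(
  increments=[
    [[0.495,-0.28,0.084,-0.001,-0.083,0.126],[0.495,-0.28,0.084,-0.001,-0.083,0.126],[0.495,-0.28,0.084,-0.001,-0.083,0.126],[0.495,-0.28,0.084,-0.001,-0.083,0.126],[0.495,-0.28,0.084,-0.001,-0.083,0.126],[0.495,-0.28,0.084,-0.001,-0.083,0.126],[0.495,-0.28,0.084,-0.001,-0.083,0.126],[0.495,-0.28,0.084,-0.001,-0.083,0.126],[0.495,-0.28,0.084,-0.001,-0.083,0.126],[0,0,0,0,0,0]],
  ],
)

```text
time: 13.7
tcp_pos: [0.4187, -0.0058, 0.3151]
eef_rot: [0.855, 0.486, -0.089, -0.155]
contact_force: [-0.5, -0.2, -2.5]
gripper_width: 0.707
gripper_force: 30.0
```

```bash
python3 - <<'E'
from geo import *
s=arm.state();print(s['gripper_width'],s['contact_force'],s['qpos'].round(2))
plan(TF+.05*n+[0,0,.17],RF,9)
a=cv2.imread('pics/scene_r.png');b=cv2.imread('pics/side_r.png')
c=lambda im,x,y: cv2.resize(im[y:y+75,x:x+100],(400,300),interpolation=cv2.INTER_CUBIC)
v=np.vstack([c(a,150,180),c(b,205,105)]);cv2.imwrite('pics/v_riser.png',np.clip(v*1.4,0,255).astype(np.uint8))
E
```

```text
0.7068069603031045 [-0.52470795 -0.15172689 -2.47297733] [-0.23 -0.06  1.55  0.11  1.99  0.33]
9 x [0.49, -0.272, 0.081, -0.0, -0.083, 0.126] deg/row 6.8
```

View pics/v_riser.png

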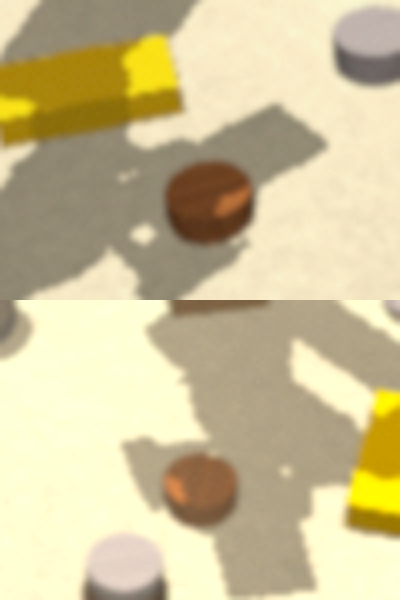

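The riser is now visible. Its outline in the x4 crops is about (166–253, 162–243) in scene and (164–238, 453–527) in side.

>>> send_rows(
  increments=[
    [[0.49,-0.272,0.081,0,-0.083,0.126],[0.49,-0.272,0.081,0,-0.083,0.126],[0.49,-0.272,0.081,0,-0.083,0.126],[0.49,-0.272,0.081,0,-0.083,0.126],[0.49,-0.272,0.081,0,-0.083,0.126],[0.49,-0.272,0.081,0,-0.083,0.126],[0.49,-0.272,0.081,0,-0.083,0.126],[0.49,-0.272,0.081,0,-0.083,0.126],[0.49,-0.272,0.081,0,-0.083,0.126],[0,0,0,0,0,0],[0,0,0,0,0,0]],
  ],
)

```text
time: 14.8
tcp_pos: [0.4668, 0.1693, 0.2502]
eef_rot: [0.918, 0.099, -0.383, 0.04]
contact_force: [-0.2, -0.1, -0.3]
gripper_width: 0.709
gripper_force: 30.0
```

```bash
python3 - <<'E'
from geo import *
t=np.linspace(0,2*np.pi,120);cir=np.c_[np.cos(t),np.sin(t),0*t]*.029
up=lambda x,y,b,u:np.array([x+(b[0]+.5)/4-.5,y+(b[1]-u+.5)/4-.5])
T={'scene':np.r_[up(150,180,(166,162),0),up(150,180,(253,243),0)],'side':np.r_[up(205,105,(164,453),300),up(205,105,(238,527),300)]}
def f(p):
    o=[]
    for k in T:
        q=proj(k,np.vstack([cir+[p[0],p[1],0],cir+[p[0],p[1],p[2]]]));o+=list(np.r_[q.min(0),q.max(0)]-T[k])
    return o
r=least_squares(f,[.494,-.17,.025]);print('riser',r.x,r.fun.round(2))
s=arm.state();print(s['tcp_pos'],s['eef_rot'],RF.as_quat(),s['qpos'].round(2),s['gripper_width'])
for k in('scene','side'):cv2.imwrite(f'pics/{k}_p.png',arm.camera(k))
wshot('w5')
a,b,w=[cv2.imread(f'pics/{k}.png') for k in('scene_p','side_p','w5')]
c=lambda im,x,y: cv2.resize(im[y:y+75,x:x+100],(400,300),interpolation=cv2.INTER_CUBIC)
v=np.vstack([np.hstack([c(a,255,115),c(b,215,185)]),np.hstack([cv2.resize(w,(400,300)),c(a,300,115)])])
cv2.imwrite('pics/v_p.png',np.clip(v*1.4,0,255).astype(np.uint8))
E
```

```text
riser [ 0.49331351 -0.1736065   0.02202398] [-0.93 -0.31  0.21  0.48 -0.29  0.58  0.1   0.63]
[0.46683327 0.16933628 0.25021352] [ 0.917735    0.09869289 -0.38270252  0.03950899] [ 0.91874279  0.09728858 -0.38055573  0.04029825] [0.23 0.62 1.03 0.02 2.29 1.6 ] 0.7085709152039201
w5 14.9 [0.46770612 0.16927212 0.25425844] [ 0.91929872  0.09831001 -0.37907241  0.03910391] [0.23196112 0.61155444 1.02570935 0.02112476 2.28602728 1.59696913]
```

View pics/v_p.png

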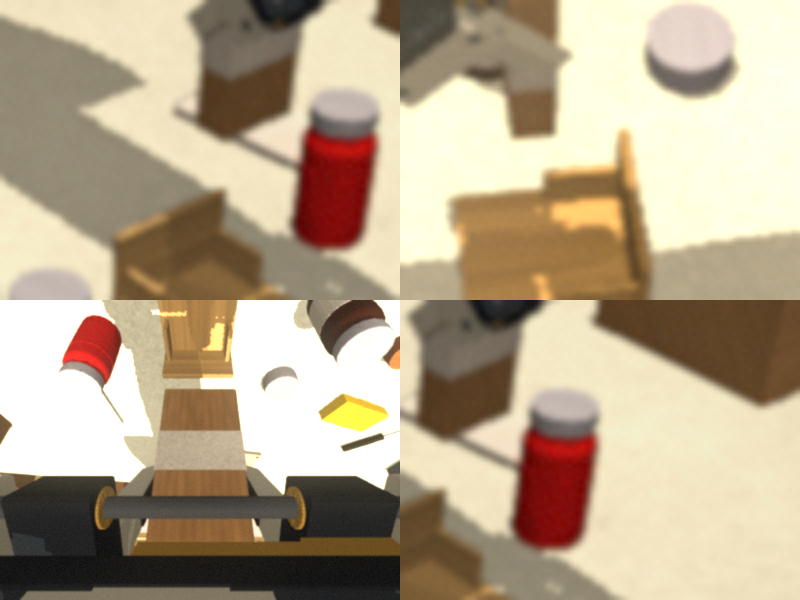

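```bash
python3 - <<'E'
from geo import *
s=arm.state();b=TF+.014*n+[0,0,.10];c=TF+.010*n+[0,0,.008]
plan(b,RF,4);plan(c,RF,7,b,RF)
E
```

```text
4 x [0.162, -0.026, 0.487, -0.0, -0.002, 0.001] deg/row 0.1
7 x [0.222, -0.0, 0.242, 0.0, 0.0, 0.0] deg/row 0.0
```

>>> send_rows(
  increments=[
    [[0.162,-0.02,0.487,0,0,0],[0.162,-0.02,0.487,0,0,0],[0.162,-0.02,0.487,0,0,0],[0.162,-0.02,0.487,0,0,0],[0.222,0,0.242,0,0,0],[0.222,0,0.242,0,0,0],[0.222,0,0.242,0,0,0],[0.222,0,0.242,0,0,0],[0.222,0,0.242,0,0,0],[0.222,0,0.242,0,0,0],[0,0,0,0,0,0],[0,0,0,0,0,0]],
  ],
)

```text
time: 16.15
tcp_pos: [0.4276, 0.1649, 0.101]
eef_rot: [0.919, 0.098, -0.38, 0.04]
contact_force: [-0.2, 0.8, -1.2]
gripper_width: 0.709
gripper_force: 30.0
```

```bash
python3 - <<'E'
from geo import *
s=arm.state();R=Ro.from_quat(s['eef_rot']);print(s['tcp_pos'],(R.inv()*RF).as_rotvec(),rot(H).T@(np.array(s['tcp_pos'])-TF),s['contact_force'])
wshot('w6')
# predicted box edges & panel
seat=np.array([.41695,.1626,.008]);P=[seat+rot(H)@np.array([x,y,z]) for x,y,z in[(-.004,.049,.06),(-.004,-.049,.06)]]
print(wproj('w6',P).round(0).tolist())
E
```

```text
[0.42756947 0.16490209 0.10095687] [-0.0003515  -0.00054928  0.00129823] [ 1.01886207e-02 -3.25173239e-05  1.92568653e-02] [-0.18511238  0.82027784 -1.19633759]
w6 16.15 [0.42756947 0.16490209 0.10095687] [ 0.918791    0.09782911 -0.38034656  0.03986303] [0.23927015 0.64304858 1.27344021 0.02245792 2.0096491  1.5990457 ]
[[194.0, 193.0], [320.0, 193.0]]
```

```bash
python3 - <<'E'
import cv2,numpy as np
from geo import arm
b=arm.camera('side');a=arm.camera('scene');w=cv2.imread('pics/w6.png')
c=lambda im,x,y: cv2.resize(im[y:y+75,x:x+100],(400,300),interpolation=cv2.INTER_CUBIC)
v=np.vstack([np.hstack([c(a,255,130),c(b,205,205)]),np.hstack([cv2.resize(w,(400,300)),cv2.resize(w[60:210,156:356],(400,300),interpolation=cv2.INTER_CUBIC)])])
cv2.imwrite('pics/v_p2.png',np.clip(v*1.4,0,255).astype(np.uint8))
E
```

```text
(no output)
```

View pics/v_p2.png

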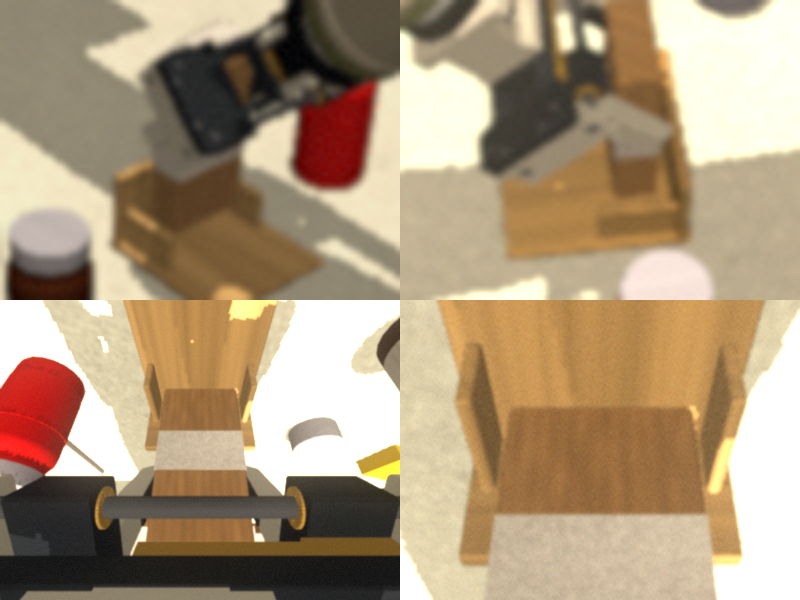

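The box hangs upright between the cheeks, centred to within about 2 mm: its edges are at x≈512 and 695 between cheek faces at about 490 and 710. I'll lower it and then press it back.

>>> send_rows(
  increments=[
    [[0.1,0,0.1,0,0,0],[0.1,0,0.1,0,0,0],[0.06,0,0.06,0,0,0],[-0.05,0,0.05,0,0,0],[-0.05,0,0.05,0,0,0],[0,0,0,0,0,0],[0,0,0,0,0,0]],
  ],
)

```text
time: 17.0
tcp_pos: [0.4223, 0.1638, 0.0867]
eef_rot: [0.919, 0.098, -0.38, 0.04]
contact_force: [0.3, -0.1, -1.2]
gripper_width: 0.706
gripper_force: 30.0
```

>>> send_rows(
  increments=[
    [[-0.036,0,0.036,0,0,0],[0,0,0,0,0,0],[0,0,0,0,0,0]],
  ],
)

```text
time: 17.3
tcp_pos: [0.4203, 0.1633, 0.0866]
eef_rot: [0.919, 0.098, -0.38, 0.04]
contact_force: [0.1, -0.2, -2.0]
gripper_width: 0.704
gripper_force: 30.0
```

>>> send_rows(
  increments=[
    [[-0.018,0,0.018,0,0,0],[0,0,0,0,0,0],[0,0,0,0,0,0]],
  ],
)

```text
time: 17.6
tcp_pos: [0.4193, 0.1631, 0.0865]
eef_rot: [0.919, 0.098, -0.38, 0.04]
contact_force: [-0.0, 0.5, -2.5]
gripper_width: 0.709
gripper_force: 30.0
```

Still 5 mm above the plate on the estimate. I'll lower further and then continue back.

>>> send_rows(
  increments=[
    [[0.05,0,0.05,0,0,0],[0,0,0,0,0,0],[0,0,0,0,0,0]],
  ],
)

```text
time: 17.9
tcp_pos: [0.4192, 0.1631, 0.0835]
eef_rot: [0.919, 0.098, -0.38, 0.04]
contact_force: [-0.4, -0.9, -1.1]
gripper_width: 0.709
gripper_force: 30.0
```

>>> send_rows(
  increments=[
    [[-0.018,0,0.018,0,0,0],[0,0,0,0,0,0],[0,0,0,0,0,0]],
  ],
)

```text
time: 18.2
tcp_pos: [0.4183, 0.1629, 0.0837]
eef_rot: [0.919, 0.098, -0.38, 0.04]
contact_force: [-0.4, -0.1, -1.6]
gripper_width: 0.708
gripper_force: 30.0
```

>>> send_rows(
  increments=[
    [[-0.018,0,0.018,0,0,0],[0,0,0,0,0,0],[0,0,0,0,0,0]],
  ],
)

```text
time: 18.5
tcp_pos: [0.4175, 0.1627, 0.0837]
eef_rot: [0.919, 0.098, -0.38, 0.04]
contact_force: [2.0, 1.1, -0.6]
gripper_width: 0.708
gripper_force: 30.0
```

>>> send_rows(
  increments=[
    [[-0.018,0,0.018,0,0,0],[0,0,0,0,0,0],[0,0,0,0,0,0]],
  ],
)

```text
time: 18.8
tcp_pos: [0.4174, 0.1627, 0.0838]
eef_rot: [0.92, 0.098, -0.378, 0.04]
contact_force: [5.4, 1.2, -1.4]
gripper_width: 0.709
gripper_force: 30.0
```

The back face has met the panel (+5 N along x). Next I lower it onto the plate.

>>> send_rows(
  increments=[
    [[0.018,0,0.018,0,0,0],[0,0,0,0,0,0],[0,0,0,0,0,0]],
  ],
)

```text
time: 19.1
tcp_pos: [0.4174, 0.1627, 0.083]
eef_rot: [0.92, 0.098, -0.379, 0.04]
contact_force: [5.8, 1.7, -0.1]
gripper_width: 0.702
gripper_force: 30.0
```

>>> send_rows(
  increments=[
    [[0.018,0,0.018,0,0,0],[0,0,0,0,0,0],[0,0,0,0,0,0]],
  ],
)

```text
time: 19.4
tcp_pos: [0.4174, 0.1627, 0.082]
eef_rot: [0.92, 0.098, -0.379, 0.04]
contact_force: [5.9, 1.5, 1.5]
gripper_width: 0.708
gripper_force: 30.0
```

>>> send_rows(
  increments=[
    [[0.018,0,0.018,0,0,0],[0,0,0,0,0,0],[0,0,0,0,0,0]],
  ],
)

```text
time: 19.7
tcp_pos: [0.4174, 0.1627, 0.0817]
eef_rot: [0.919, 0.098, -0.379, 0.04]
contact_force: [5.0, 0.5, 6.0]
gripper_width: 0.707
gripper_force: 30.0
```

>>> send_rows(
  increments=[
    [[0.018,0,0.018,0,0,0],[0,0,0,0,0,0],[0,0,0,0,0,0]],
  ],
)

```text
time: 20.0
tcp_pos: [0.4174, 0.1627, 0.0817]
eef_rot: [0.919, 0.098, -0.379, 0.04]
contact_force: [5.3, 1.2, 11.9]
gripper_width: 0.706
gripper_force: 30.0
```

>>> send_rows(
  increments=[
    [[-0.018,0,-0.018,0,0,0],[0,0,0,0,0,0],[0,0,0,0,0,0],[0,0,0,0,0,0],[0,0,0,0,0,0],[0,0,0,0,0,0]],
  ],
  fingers=1,
)

```text
time: 20.6
tcp_pos: [0.4162, 0.1625, 0.0805]
eef_rot: [0.919, 0.098, -0.38, 0.04]
contact_force: [-0.0, 0.4, 0.4]
gripper_width: 0.997
gripper_force: 0.0
```

>>> send_rows(
  increments=[
    [[0,0,-0.2,0,0,0],[0,0,-0.5,0,0,0],[0,0,-0.8,0,0,0],[0,0,-0.8,0,0,0],[0,0,-0.7,0,0,0],[-0.4,0,-0.4,0,0,0],[0,0,0,0,0,0]],
  ],
)

```text
time: 21.3
tcp_pos: [0.5012, 0.1806, 0.1915]
eef_rot: [0.92, 0.098, -0.377, 0.039]
contact_force: [0.3, 0.2, 0.8]
gripper_width: 1.001
gripper_force: 0.0
```

```bash
python3 - <<'E'
from geo import *
w=wshot('w7');a=arm.camera('scene');b=arm.camera('side')
c=lambda im,x,y: cv2.resize(im[y:y+75,x:x+100],(400,300),interpolation=cv2.INTER_CUBIC)
v=np.vstack([np.hstack([c(a,255,130),c(b,205,205)]),np.hstack([cv2.resize(w,(400,300)),cv2.resize(w[40:265,106:406],(400,300),interpolation=cv2.INTER_CUBIC)])])
cv2.imwrite('pics/v_p3.png',np.clip(v*1.4,0,255).astype(np.uint8))
J=np.array([.5295,.0016,.0577]);R=tool(H)
plan([.5295,.0016,.19],R,9);print(arm.state()['qpos'].round(2))
E
```

```text
w7 21.3 [0.50121809 0.18061334 0.19154863] [ 0.92015922  0.09794034 -0.3770412   0.03942889] [0.23649349 0.75223648 0.93797667 0.02328236 2.22871698 1.60190415]
9 x [-0.023, 0.503, 0.002, -0.0, 0.111, 0.0] deg/row 5.0
[0.24 0.75 0.95 0.02 2.23 1.6 ]
```

View pics/v_p3.png

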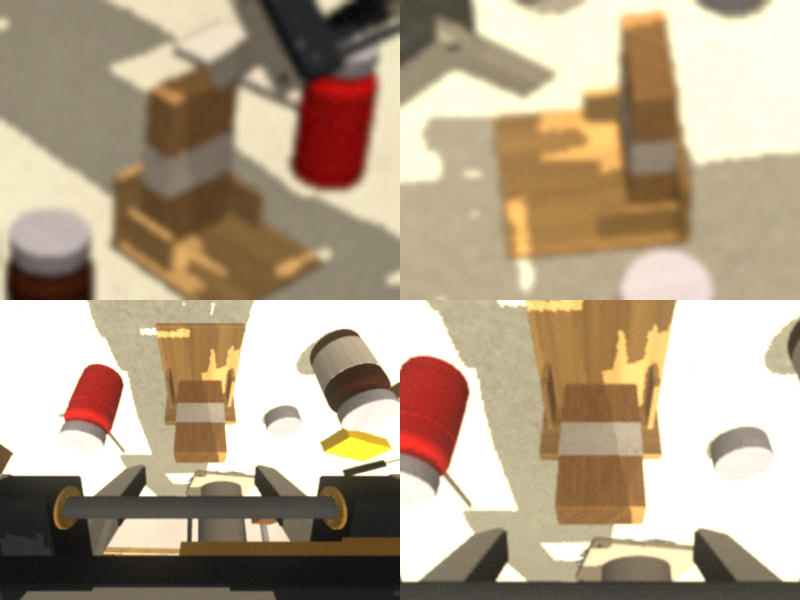

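The box stands upright against the panel, with no visible gap in the side view, and midway between the cheeks. Next is the jar.

>>> send_rows(
  increments=[
    [[-0.023,0.503,0.002,0,0.111,0],[-0.023,0.503,0.002,0,0.111,0],[-0.023,0.503,0.002,0,0.111,0],[-0.023,0.503,0.002,0,0.111,0],[-0.023,0.503,0.002,0,0.111,0],[-0.023,0.503,0.002,0,0.111,0],[-0.023,0.503,0.002,0,0.111,0],[-0.023,0.503,0.002,0,0.111,0],[-0.023,0.503,0.002,0,0.111,0],[0,0,0,0,0,0],[0,0,0,0,0,0]],
  ],
)

```text
time: 22.55
tcp_pos: [0.5285, 0.0013, 0.1899]
eef_rot: [0.994, 0.105, -0.001, -0.001]
contact_force: [-0.7, -0.8, -1.1]
gripper_width: 0.999
gripper_force: 0.0
```

```bash
python3 - <<'E'
from geo import *
print(arm.state()['tcp_pos'])
plan([.5295,.0016,.15],tool(H),2);R=tool(H);plan([.5295,.0016,.0595],R,4,[.5295,.0016,.15],R)
E
```

```text
[0.52845728 0.00133858 0.18989381]
2 x [0.014, 0.0, 0.499, -0.001, 0.001, -0.001] deg/row 0.1
4 x [-0.0, -0.0, 0.566, 0.0, 0.0, 0.0] deg/row 0.0
```

>>> send_rows(
  increments=[
    [[0.014,0,0.5,0,0,0],[0.014,0,0.5,0,0,0],[0,0,0.566,0,0,0],[0,0,0.566,0,0,0],[0,0,0.566,0,0,0],[0,0,0.566,0,0,0],[0,0,0,0,0,0]],
  ],
)

```text
time: 23.25
tcp_pos: [0.5277, 0.0033, 0.0558]
eef_rot: [0.994, 0.106, -0.004, -0.001]
contact_force: [-0.5, 1.0, -0.4]
gripper_width: 0.999
gripper_force: 0.0
```

>>> send_rows(
  increments=[
    [[0,0,0,0,0,0],[0,0,0,0,0,0],[0,0,0,0,0,0],[0,0,0,0,0,0],[0,0,0,0,0,0],[0,0,0,0,0,0],[0,0,0,0,0,0]],
  ],
  fingers=0,
)

```text
time: 23.95
tcp_pos: [0.5316, 0.0017, 0.0611]
eef_rot: [0.994, 0.105, 0.001, -0.0]
contact_force: [-0.7, -1.0, 5.0]
gripper_width: 0.639
gripper_force: 30.0
```

```bash
python3 - <<'E'
from geo import *
s=arm.state();p=np.array(s['tcp_pos']);R=Ro.from_quat(s['eef_rot']);print(p,(R.inv()*tool(H)).as_rotvec(),s['contact_force'])
R=tool(H);a=p+[0,0,.08];b=[.4935,-.1725,a[2]];plan(b,R,6,a,R);print(p[2]+.025)
E
```

```text
[0.531629   0.00166858 0.06114729] [-0.00051669 -0.0024675   0.00037087] [-0.71463397 -1.04753779  5.01380314]
6 x [-0.307, 0.676, 0.0, 0.0, 0.0, 0.0] deg/row 0.0
0.0861472868915138
```

>>> send_rows(
  increments=[
    [[0,0,-0.4,0,0,0],[0,0,-0.8,0,0,0],[0,0,-0.8,0,0,0],[-0.15,0.33,0,0,0,0],[-0.307,0.676,0,0,0,0],[-0.36,0.8,0,0,0,0],[-0.36,0.8,0,0,0,0],[-0.36,0.8,0,0,0,0],[-0.2,0.45,0,0,0,0],[-0.105,0.2,0,0,0,0],[0,0,0,0,0,0],[0,0,0,0,0,0]],
  ],
)

```text
time: 25.15
tcp_pos: [0.4924, -0.1715, 0.139]
eef_rot: [0.994, 0.106, -0.0, -0.001]
contact_force: [-0.1, -0.9, -4.1]
gripper_width: 0.638
gripper_force: 30.0
```

```bash
python3 - <<'E'
from geo import *
s=arm.state();p=np.array(s['tcp_pos']);print(p)
plan([.4935,-.1725,.091],tool(H),4)
E
```

```text
[ 0.49243244 -0.17152007  0.13903404]
4 x [0.005, 0.008, 0.3, -0.001, 0.0, 0.0] deg/row 0.0
```

>>> send_rows(
  increments=[
    [[0.005,0.008,0.3,0,0,0],[0.005,0.008,0.3,0,0,0],[0.005,0.008,0.3,0,0,0],[0.005,0.008,0.3,0,0,0],[0,0,0,0,0,0],[0,0,0,0,0,0]],
  ],
)

```text
time: 25.75
tcp_pos: [0.4936, -0.1731, 0.0914]
eef_rot: [0.994, 0.106, -0.0, -0.001]
contact_force: [0.5, 0.8, -3.5]
gripper_width: 0.639
gripper_force: 30.0
```

>>> send_rows(
  increments=[
    [[0,0,0.05,0,0,0],[0,0,0.03,0,0,0],[0,0,0,0,0,0],[0,0,0,0,0,0]],
  ],
)

```text
time: 26.15
tcp_pos: [0.4941, -0.1734, 0.0891]
eef_rot: [0.994, 0.106, 0.001, -0.0]
contact_force: [-0.0, -0.2, -4.1]
gripper_width: 0.638
gripper_force: 30.0
```

>>> send_rows(
  increments=[
    [[0,0,0.025,0,0,0],[0,0,0,0,0,0],[0,0,0,0,0,0]],
  ],
)

```text
time: 26.45
tcp_pos: [0.494, -0.1733, 0.0878]
eef_rot: [0.994, 0.106, 0.0, -0.001]
contact_force: [0.4, 0.1, -4.1]
gripper_width: 0.643
gripper_force: 30.0
```

>>> send_rows(
  increments=[
    [[0,0,0.03,0,0,0],[0,0,0,0,0,0],[0,0,0,0,0,0]],
  ],
)

```text
time: 26.75
tcp_pos: [0.4939, -0.1733, 0.0865]
eef_rot: [0.994, 0.106, 0.0, -0.001]
contact_force: [-0.9, 0.2, -3.1]
gripper_width: 0.641
gripper_force: 30.0
```

>>> send_rows(
  increments=[
    [[0,0,0.025,0,0,0],[0,0,0,0,0,0],[0,0,0,0,0,0]],
  ],
)

```text
time: 27.05
tcp_pos: [0.4942, -0.1734, 0.0861]
eef_rot: [0.994, 0.106, 0.001, -0.001]
contact_force: [-2.3, 0.8, 3.3]
gripper_width: 0.64
gripper_force: 30.0
```

Contact came at about the expected height. I'll release, rise and check.

>>> send_rows(
  increments=[
    [[0,0,0,0,0,0],[0,0,0,0,0,0],[0,0,0,0,0,0],[0,0,0,0,0,0],[0,0,0,0,0,0],[0,0,-0.4,0,0,0],[0,0,-0.8,0,0,0],[0,0,-0.9,0,0,0],[0,0,-0.9,0,0,0],[0,0,-0.9,0,0,0]],
  ],
  fingers=1,
)

```text
time: 28.05
tcp_pos: [0.4937, -0.1734, 0.243]
eef_rot: [0.994, 0.106, 0.0, -0.001]
contact_force: [0.8, -0.1, 0.2]
gripper_width: 1.001
gripper_force: 0.0
```

>>> send_rows(
  increments=[
    [[-0.7,0.4,-0.5,0,0,0],[-0.7,0.4,-0.5,0,0,0],[-0.5,0.4,-0.3,0,0,0],[0,0,0,0,0,0],[0,0,0,0,0,0]],
  ],
)

```text
time: 28.55
tcp_pos: [0.4297, -0.2367, 0.2935]
eef_rot: [0.994, 0.105, 0.001, -0.001]
contact_force: [-0.5, 0.2, -0.3]
gripper_width: 1.003
gripper_force: 0.0
```

```bash
python3 - <<'E'
from geo import *
a=arm.camera('scene');b=arm.camera('side');wshot('w8')
c=lambda im,x,y: cv2.resize(im[y:y+60,x:x+80],(400,300),interpolation=cv2.INTER_CUBIC)
v=np.vstack([np.hstack([c(a,163,180),c(a,265,135)]),np.hstack([c(b,215,110),c(b,205,205)])])
cv2.imwrite('pics/v_end.png',np.clip(v*1.4,0,255).astype(np.uint8))
E
```

```text
w8 28.65 [ 0.42978329 -0.23572591  0.29251083] [ 9.94387601e-01  1.05791516e-01  4.69662968e-05 -1.20470295e-03] [-0.60777188 -0.18726791  1.66657013  0.00189095  1.66379666  0.75121878]
```

View pics/v_end.png

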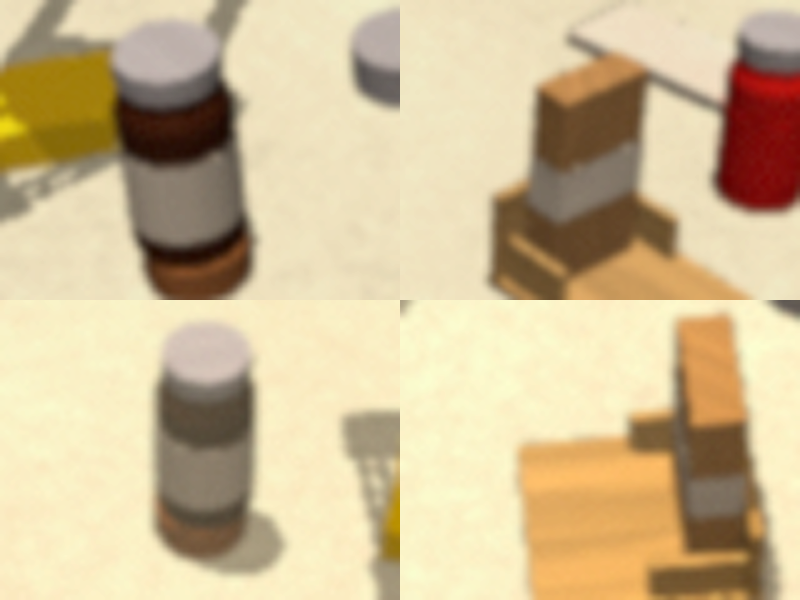

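The jar stands upright on the riser (lid centres at (167,50) and (207,352)). The box stands on end at the panel, with top corners in side at (677,322), (730,317), (745,420) and (688,428). Now a numeric check.

```bash
python3 - <<'E'
from geo import *
u=lambda x,y,p,a,b:np.array([x+(p[0]-a+.5)/5-.5,y+(p[1]-b+.5)/5-.5])
print('lid',tri(u(163,180,(167,50),0,0),u(215,110,(207,352),0,300)))
seat=np.array([.41695,.1626,.008])
P=[seat+rot(H)@np.array([x,y,.13]) for x,y in[(.028,-.033),(0,-.033),(0,.033),(.028,.033)]]
print('side expected',(((proj('side',P)-[205,205])+.5)*5+[400,300]).round(0).tolist())
print('scene expected',(((proj('scene',P)-[265,135])+.5)*5+[400,0]).round(0).tolist())
E
```

```text
lid (array([ 0.4920634 , -0.17423857,  0.14430129]), np.float64(0.379252251066319))
side expected [[678.0, 319.0], [734.0, 314.0], [753.0, 423.0], [695.0, 428.0]]
scene expected [[565.0, 101.0], [532.0, 81.0], [616.0, 46.0], [650.0, 65.0]]
```

```bash
python3 -c "
from workcell import arm
print(arm.finish_job())"
```

```text
the job is handed in; nothing more can be done
None
```

I handed the job in at about 29 s of the 72 s allowed, and no verdict came back: by the last camera check, the box stands on end against the back panel midway between the cheeks, and the jar stands upright within about 2 mm of the riser's measured centre.

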